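Zero the hand mill and set it a quarter turn open

TASK

Set the grind on the hand mill: screw its knurled adjusting cap down clockwise until it bottoms out on the neck, then back it off a quarter turn. Finish holding: the cap stays gripped at that setting and is not let go. Leave the tamper, spice jar and measuring spoon beside the mill where they are.

Things in the scene. Friction and masses are not known exactly. Their poses are not given: they have to be found in the camera images.
- mill: Countertop hand mill, fixed to the table: dark steel base plate 130 x 116 mm, grey round barrel 72 mm across up to 90 mm height, sloping chute at the front (-x side), crank with wooden grip on its +y side (out to 90 mm, up to 67 mm high), on top a neck 38 mm across from 90 to 115 mm height. Origin on the table top under the upright axis of barrel, neck and cap; z up.
- neck_top (a point): Centre of the flat top of the neck, 115 mm above the table: the shoulder on which the cap bottoms out. A brass threaded stub stands on it inside the cap.
- adjusting_cap: Knurled steel adjusting cap, already started on the thread: round, 45 mm across, 29 mm high, upright axis; it can only turn and so rise or sink. Origin at the centre of its underside, z up. One raised pointer rib on top (5 mm wide, 3 mm proud) runs from the centre to the rim along the cap's -x. Friction about 0.08 N m; it stays where it is left.
- cap_centre (a point): Centre of the cap, half-way up (14.5 mm above its underside): the place to grip, across its diameter from above; only the narrower neck stands beside fingers that reach below the cap.
- cap_pointer (a point): Top of the pointer rib near the rim, 18 mm from the axis. When the cap has bottomed out it points over the chute (mill's -x); a quarter turn backed off it points to the mill's -y side, away from the crank.
- cap_turn (a joint): Turn of the cap in rad: 0 bottomed out (a hard stop), growing as the cap is unscrewed, counter-clockwise seen from above. Right-handed thread, the cap rises 6 mm a full turn (0.95 mm a rad). It starts between 1.9 and 3.6; the thread ends at 5.0. A quarter turn is 1.57.
- tamper_centre (a point): Centre of a turned wooden tamper, standing, 53 mm across and 107 mm high; a bystander.
- jar_centre (a point): Centre of a spice jar with a ribbed cap, standing, 42 mm across and 106 mm high; a bystander.
- spoon_centre (a point): Centre of a flat-lying steel measuring spoon, 107 x 46 x 14 mm; a bystander.
Things that resemble listed ones, but are neither listed nor needed, are in the scene too. Of the things that look like the mill, the larger one is meant.

How it is judged:
By the outcome, as a careful person would: the job done as asked, in the order asked, and still so for the second after the job is handed in, while the arm keeps its last pose, push and grip.
It also fails if it takes over 56 s, if anything falls off the work surface, if the arm or the gripper's body presses on something with over 40 N, if the wrist force passes 120 N, or if a joint passes its speed limit or range.

ROBOT

A 6-joint arm with a two-finger parallel gripper is mounted at the origin on a cart in front of the work surface, level with it; the furniture and walls round the work are solid. World frame = base frame: x ahead of the robot, y to its left, z up, the work surface at z = 0. Lengths are in m, angles in rad, forces in N, time in s.
With the tool pointing down it reaches from about 0.3 to 0.875 m from the base axis. Payload 6.4 kg.
Tool frame: the origin (TCP) lies between the finger pads; the fingertips stand 22 mm ahead of it and the grasp point (between the pads) lies 3 mm ahead of it; z points along the fingers, y is the line along which they close (so a half turn about z gives the same grasp; the last joint's range is limited). The gripper opens to 85 mm and grips with 20 to 120 N. Pads are 22 mm wide; open, the fingers measure 114 mm over their backs; the gripper's body (76 mm by 85 mm) begins 54 mm behind the grasp point. The pads swing forward as they close: fully open they stand 13 mm farther back than shut.
Start: joints at [0.996, 0.181, 1.607, -0, 1.354, -0.206], TCP at [0.207, 0.536, 0.253] pointing down, gripper open.
Joint ranges: [-2.99, 2.99], [-0.89, 2.07], [0.3, 2.58], [-1.14, 4.28], [0, 2.63], [-3.12, 3.12]. Speed limits (rad/s): [2.57, 2.57, 3.01, 3.14, 3.14, 3.14].

INTERFACE

Orientations are given as a unit quaternion [w, x, y, z].
In Python, from bench import ctrl, imaging, workorder gives the robot as it stands.
- The arm moves only by the shell command python3 -m pendant 'ROWS' [OPENING]. ROWS is JSON, a list of rows, each a list of 4 numbers: the shift along the tool's x, y, z in cm, then the turn about the tool's z in degrees. In form: [[dx, dy, dz, roll], ...]. A call has 1 to 12 rows; each row is the pose to reach, as a shift and turn from the pose commanded when the call began, along the tool's axes at that moment; what a row does not reach only later rows make up. A row lasts 1/12 s, in which the tool goes at most 41.7 mm and 7.16 degrees, less where a joint would pass 70% of its speed; a pose out of reach is approached as far as the arm can. A call with a gripper value outside its range is refused whole. OPENING is the opening, from 0 (shut) to 1 (fully open), set as the call begins (- or left out, the last holds). The fingers move at their own pace and stop on an object; the grip force is fixed at half the most. Time passes only in rows, so rows that repeat a pose let the fingers close. It gives the time, the measured TCP pose, the force, the opening and the grip force at its end, in the units of the state.
- ctrl.get_obs(): the state, without advancing time (a new reading comes with each control period).
- imaging.camera(name): name is "scene" or "top"; returns the picture (480x640x3 uint8, red, green, blue); there is no depth.
- imaging.camera_info(name): a dict with "K" (3x3 intrinsics, pixels), "T" (4x4, takes a point from camera to world coordinates). Camera axes: x right, y up, looking along -z (the intrinsics and any distortion apply to the point x, -y, -z); pixel columns grow to the right and rows downward; lengths in m; the calibration is good to about 2 mm. A picture is of the moment at which its call begins. camera_info takes no time and is no camera call.
- workorder.hand_in(): hands the job in; it is judged then, once.
The state is a dict: "time_s": time; "q": joint angles; "dq": joint speeds; "joint_efforts": joint torques, N m; "eef_pos": TCP position; "eef_rot": TCP orientation; "wrist_force": force on the tool from outside, world axes, zero at the start; "torque": the same for the moment, N m; "opening": opening from 0.0 (shut) to 1.0 (fully open); "grasp_force": force on a finger pad.
Only numpy, scipy, OpenCV 4.12 (cv2) and the standard library are available. Lean on these libraries where they do the work, as an engineer would, in place of code of your own. Each camera call takes 0.05 s, during which the arm holds its last target. There are 200 camera calls.

## Working session

There is one attempt and no reset: what is moved stays moved. The work goes in short steps, Python scripts to look and compute and a shell command to move; the robot and the scene stay as the last step left them, time stands still between calls to the robot, and variables do not carry over. Pictures are saved under pics/ and viewed, at most 10 in all, crops included, and the job is handed in when it is done.

```bash
mkdir -p pics; ls; python3 - <<'E'
from bench import ctrl, imaging
import cv2
for n in("scene","top"):
    cv2.imwrite(f"pics/{n}0.png",imaging.camera(n)[:,:,::-1]); i=imaging.camera_info(n); print(n,{k:(v.round(4).tolist() if hasattr(v,'round') else v) for k,v in i.items()})
o=ctrl.get_obs(); print({k:o[k] for k in("time_s","eef_pos","eef_rot","opening")})
E
```

```text
pics
scene {'K': [[528.3459, 0.0, 319.4837], [0.0, 528.3459, 243.076], [0.0, 0.0, 1.0]], 'T': [[0.7941, 0.3977, -0.4596, 0.0932], [-0.6076, 0.5026, -0.615, -0.7561], [-0.0136, 0.7677, 0.6407, 0.7258], [0.0, 0.0, 0.0, 1.0]]}
top {'K': [[496.1615, 0.0, 318.1403], [0.0, 496.1615, 245.1502], [0.0, 0.0, 1.0]], 'T': [[0.0153, 0.9861, -0.1655, 0.3738], [-0.9989, 0.0224, 0.0407, -0.1567], [0.0439, 0.1647, 0.9854, 0.9523], [0.0, 0.0, 0.0, 1.0]]}
{'time_s': 0.1, 'eef_pos': array([0.20702095, 0.53594534, 0.25247258]), 'eef_rot': array([-2.91804121e-04,  1.83365069e-01,  9.83044568e-01, -7.37732691e-04]), 'opening': 1.0003907985162535}
```

View pics/scene0.png

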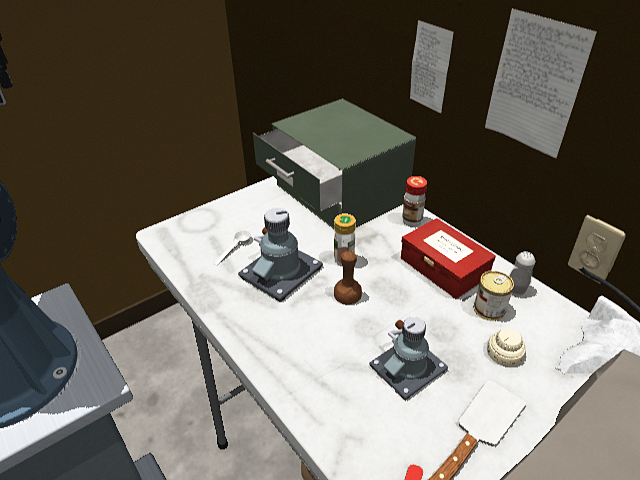

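View pics/top0.png

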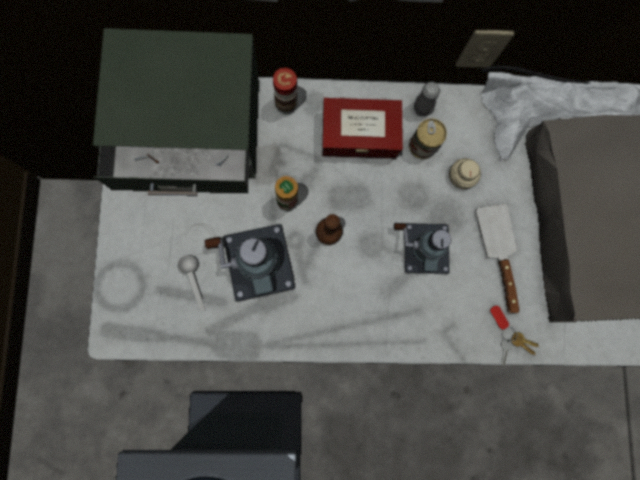

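Candidates for the mill cap are the left mill (scene 277,218; top 253,250) and the right mill (scene 413,326; top 437,240). The white knob (scene 507,345) is neither. The left mill has the larger base plate, so I choose it. Next is a close crop of it in both views.

```bash
python3 - <<'E'
import cv2,numpy as np
a=cv2.imread("pics/scene0.png")[195:305,225:335]; b=cv2.imread("pics/top0.png")[215:305,200:300]
r=lambda x,s:cv2.resize(x,None,fx=s,fy=s,interpolation=cv2.INTER_CUBIC)
a=cv2.resize(a,(400,400),interpolation=2); b=cv2.resize(b,(400,360),interpolation=2); b=cv2.copyMakeBorder(b,0,40,0,0,0)
b=cv2.convertScaleAbs(b,alpha=1.5)
cv2.imwrite("pics/crop0.png",np.hstack([a,b]))
E
```

```text
(no output)
```

View pics/crop0.png

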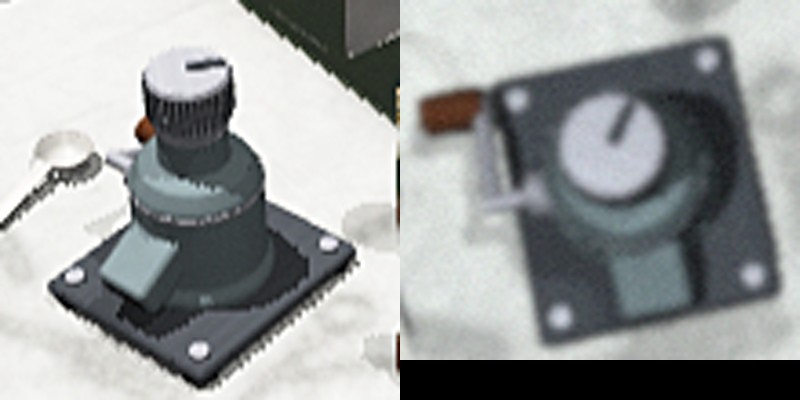

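The crop shows the left (larger) mill. Its cap top is centred at scene ≈(276.7,214.8) and top ≈(253,251.8). The pointer rib runs up and to the right in the top view, roughly 147° counter-clockwise from the chute. Next I measure these with masks and rays.

```bash
cat > h.py <<'E'
import cv2,numpy as np
from bench import ctrl,imaging
def ray(n,p):
    i=imaging.camera_info(n);K=np.array(i["K"]);T=np.array(i["T"])
    d=np.linalg.inv(K)@[p[0],p[1],1]; return T[:3,3],T[:3,:3]@(d*[1,-1,-1])
def plane(n,p,z):
    o,d=ray(n,p); return o+d*(z-o[2])/d[2]
def tri(p1,p2):
    (o,d),(e,f)=ray("scene",p1),ray("top",p2)
    s=np.linalg.lstsq(np.c_[d,-f],e-o,rcond=None)[0]
    a,b=o+d*s[0],e+f*s[1]; return (a+b)/2,np.linalg.norm(a-b)
E
python3 - <<'E'
from h import *
C={}
for n,g,box,th in(("scene","pics/scene0.png",(262,205,292,226),130),("top","pics/top0.png",(238,236,270,268),115)):
    im=cv2.imread(g);x0,y0,x1,y1=box
    m=(cv2.cvtColor(im,6)[y0:y1,x0:x1]>th).astype(np.uint8)
    c=max(cv2.findContours(m,0,1)[0],key=cv2.contourArea)
    h=cv2.convexHull(c); e=cv2.fitEllipse(h); C[n]=np.array(e[0])+[x0,y0]; print(n,C[n],e[1:],cv2.boundingRect(c))
P,r=tri(C["scene"],C["top"]);print("captop",P,r)
print("planes",plane("scene",C["scene"],.147),plane("top",C["top"],.147))
im=cv2.cvtColor(cv2.imread("pics/top0.png"),6)
print("ptr tri",tri((286.9,212.9),(258,239.5)))
pt=plane("top",(258,239.5),P[2]+.003);ps=plane("scene",(286.9,212.9),P[2]+.003)
ang=lambda v:np.degrees(np.arctan2(v[1],v[0]))
print("ptr ang top,scene",ang(pt-P),ang(ps-P))
B=[plane("top",(200+(x-400)/4,215+y/4),.012) for x,y in((517,98),(708,60),(753,275),(560,317))]
S=[plane("scene",(225+x/3.636,195+y/3.636),.012) for x,y in((75,275),(330,243),(198,350))]
print("bolts",np.round(B,3),"scene",np.round(S,3));print("mill c",np.mean(B,0),"front ang",ang(B[3]-B[0]),ang(B[2]-B[1]),ang(B[0]-B[1])-270,ang(B[3]-B[2])-270, "scene",ang(S[0]-S[2])+90)
E
```

```text
Traceback (most recent call last):
cv2.error: OpenCV(4.12.0) /io/opencv/modules/imgproc/src/shapedescr.cpp:361: error: (-201:Incorrect size of input array) There should be at least 5 points to fit the ellipse in function 'fitEllipseNoDirect'
```

```bash
cat > m.py <<'E'
from h import *
C={}
for n,g,box in(("scene","pics/scene0.png",(262,205,292,222)),("top","pics/top0.png",(238,236,268,267))):
    im=cv2.imread(g);x0,y0,x1,y1=box
    t,m=cv2.threshold(cv2.cvtColor(im,6)[y0:y1,x0:x1],0,1,cv2.THRESH_OTSU)
    m[-1]=0 
    c=max(cv2.findContours(m,0,1)[0],key=cv2.contourArea)
    h=cv2.convexHull(c); e=cv2.fitEllipse(h); C[n]=np.array(e[0])+[x0,y0]; print(n,t,C[n],e[1:],cv2.boundingRect(c))
P,r=tri(C["scene"],C["top"]);print("captop",P,r)
print("planes",plane("scene",C["scene"],.147),plane("top",C["top"],.147))
print("ptr tri",tri((286.9,212.9),(258,239.5)))
pt=plane("top",(258,239.5),P[2]+.003);ps=plane("scene",(286.9,212.9),P[2]+.003)
ang=lambda v:np.degrees(np.arctan2(v[1],v[0]))
print("ptr ang top,scene",ang(pt-P),ang(ps-P))
B=[plane("top",(200+(x-400)/4,215+y/4),.012) for x,y in((517,98),(708,60),(753,275),(560,317))]
S=[plane("scene",(225+x/3.636,195+y/3.636),.012) for x,y in((75,275),(330,243),(198,350))]
print("bolts",np.round(B,3),"scene",np.round(S,3));print("mill c",np.mean(B,0),"front ang",ang(B[3]-B[0]),ang(B[2]-B[1]),ang(B[0]-B[1])-270,ang(B[3]-B[2])-270, "scene",ang(S[0]-S[2])+90)
E
python3 m.py
```

```text
Traceback (most recent call last):
  File "m.py", line 8, in <module>
    h=cv2.convexHull(c); e=cv2.fitEllipse(h); C[n]=np.array(e[0])+[x0,y0]; print(n,t,C[n],e[1:],cv2.boundingRect(c))
                           ~~~~~~~~~~~~~~^^^
cv2.error: OpenCV(4.12.0) /io/opencv/modules/imgproc/src/shapedescr.cpp:361: error: (-201:Incorrect size of input array) There should be at least 5 points to fit the ellipse in function 'fitEllipseNoDirect'
```

```bash
python3 - <<'E'
import cv2
a=cv2.imread("pics/scene0.png")
print(a[214,258:296].tolist()); print(a[203:228,272,0].tolist(),a[203:228,272,2].tolist())
E
```

```text
[[243, 246, 246], [243, 245, 245], [241, 243, 244], [242, 243, 244], [243, 245, 245], [248, 250, 250], [196, 200, 199], [212, 202, 202], [228, 221, 220], [228, 224, 223], [231, 227, 227], [229, 224, 225], [228, 223, 223], [228, 222, 222], [228, 221, 221], [228, 220, 221], [230, 223, 224], [240, 236, 234], [171, 164, 165], [151, 145, 147], [155, 146, 148], [157, 151, 150], [166, 160, 160], [188, 182, 183], [215, 207, 207], [245, 240, 240], [241, 234, 236], [244, 239, 237], [254, 250, 249], [175, 169, 167], [76, 69, 67], [255, 255, 255], [246, 249, 249], [242, 245, 245], [242, 245, 246], [242, 244, 245], [242, 245, 245], [242, 244, 244]]
[241, 241, 241, 242, 237, 222, 225, 226, 227, 226, 226, 228, 226, 228, 227, 229, 232, 214, 175, 135, 34, 22, 25, 25, 34] [244, 243, 243, 245, 239, 220, 219, 220, 219, 219, 219, 221, 220, 221, 222, 224, 227, 207, 167, 128, 30, 18, 23, 22, 31]
```

Blue exceeds red on the cap and not on the table, so I mask on that.

```bash
python3 - <<'E'
s=open("m.py").read()
s=s.replace("    m[-1]=0 \n","""    if n=="scene":
        f=im[y0:y1,x0:x1].astype(int); m=((f[...,0]-f[...,2]>2)&(f.min(2)>120)).astype(np.uint8)
""").replace("(262,205,292,222)","(260,203,294,228)")
open("m.py","w").write(s)
E
python3 m.py
```

```text
scene 147.0 [275.79873562 214.92640114] ((14.411581993103027, 23.07588005065918), 85.81513214111328) (5, 5, 23, 15)
top 91.0 [252.2595129  250.91981983] ((24.695737838745117, 25.408126831054688), 78.38465118408203) (2, 3, 26, 25)
captop [ 0.49768887 -0.08188992  0.14252886] 0.00010312231557095078
planes [ 0.49453936 -0.08704039  0.147     ] [ 0.49705087 -0.08232538  0.147     ]
ptr tri (array([ 0.51669733, -0.09064359,  0.14351127]), np.float64(0.0003018334412243507))
ptr ang top,scene -25.560489761369183 -32.33295520340579
bolts [[ 0.539 -0.025  0.012]
 [ 0.56  -0.116  0.012]
 [ 0.456 -0.14   0.012]
 [ 0.435 -0.05   0.012]] scene [[ 0.438 -0.048  0.012]
 [ 0.563 -0.113  0.012]
 [ 0.458 -0.137  0.012]]
mill c [ 0.49739109 -0.08276387  0.012     ] front ang -166.62145377178683 -166.77397176429548 -167.11813749202616 -166.57508694359316 scene 192.9068113112881
```

```bash
python3 -c "
from h import *
print(tri((276.8,214.8),(252.5,251.2)))"
python3 -m pendant '[[-49,-47,0,0],[-49,-47,0,0],[-49,-47,0,0],[-49,-47,0,0],[-49,-47,0,0],[-49,-47,0,0],[-49,-47,0,0],[-49,-47,0,0],[-49,-47,0,0],[-49,-47,0,0],[-49,-47,0,0],[-49,-47,0,0]]' 1
```

```text
(array([ 0.4981068 , -0.08279556,  0.14290655]), np.float64(0.001967475028961094))
time_s: 1.1
eef_pos: [0.4192, 0.0814, 0.2533]
eef_rot: [0.0, 0.183, 0.983, 0.0]
wrist_force: [1.7, -0.0, -0.4]
opening: 0.998
grasp_force: 0.0
```

```bash
python3 -m pendant '[[-13.2,-12.5,0,0],[-13.2,-12.5,0,0],[-13.2,-12.5,0,0],[-13.2,-12.5,0,0],[-13.2,-12.5,0,0],[-13.2,-12.5,0,0],[-13.2,-12.5,0,0],[-13.2,-12.5,0,0]]'; python3 - <<'E'
from h import *
from scipy.spatial.transform import Rotation as R
o=ctrl.get_obs();M=R.from_quat(np.roll(o["eef_rot"],-1)).as_matrix()
print(o["eef_pos"],(M.T@(np.array([.4974,-.0825,.137])-o["eef_pos"])*100).round(2),o["q"])
a=imaging.camera("scene")[:,:,::-1];b=imaging.camera("top")[:,:,::-1]
cv2.imwrite("pics/hov.png",np.hstack([cv2.resize(a[140:290,200:350],(400,400)),cv2.resize(b[185:335,180:330],(400,400))]))
E
```

```text
time_s: 1.77
eef_pos: [0.4964, -0.0796, 0.2528]
eef_rot: [-0.001, 0.183, 0.983, 0.0]
wrist_force: [0.4, -0.1, 0.1]
opening: 1.003
grasp_force: 0.0
[ 0.4964432  -0.07962809  0.25277529] [-0.21 -0.24 11.58] [-3.95795428e-01  1.90022819e-02  1.78450213e+00  4.42091059e-04
  1.33969645e+00 -1.59838020e+00]
```

View pics/hov.png

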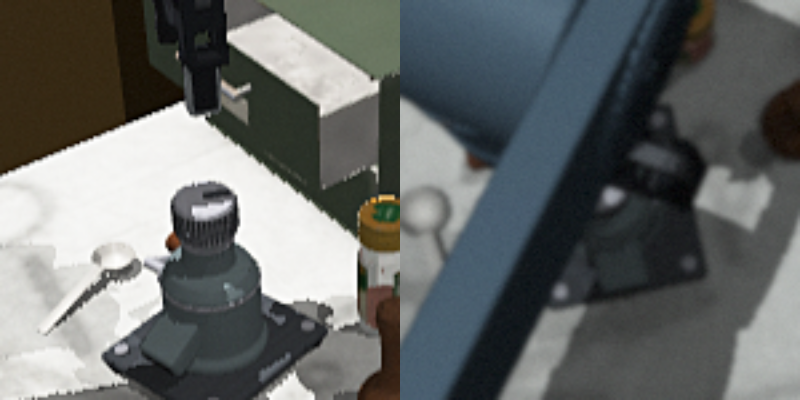

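The hover view shows the open gripper above the cap (crop left: fingers at ≈(205,60), cap at ≈(207,215)). The path is clear, so I descend.

```bash
python3 -m pendant '[[-0.2,-0.25,3,0],[-0.2,-0.25,6,0],[-0.2,-0.25,8,0],[-0.2,-0.25,9,0],[-0.2,-0.25,10,0],[-0.2,-0.25,11,0],[-0.2,-0.25,11.6,0],[-0.2,-0.25,11.6,0],[-0.2,-0.25,11.6,0]]'
```

```text
time_s: 2.62
eef_pos: [0.4984, -0.0838, 0.1377]
eef_rot: [0.0, 0.183, 0.983, -0.0]
wrist_force: [0.4, 0.4, 0.5]
opening: 0.998
grasp_force: 0.0
```

```bash
python3 -c "
from bench import ctrl;o=ctrl.get_obs();print(o['eef_pos'],o['wrist_force'])"
```

```text
[ 0.49842999 -0.08383792  0.13770619] [0.36630741 0.44820906 0.48875716]
```

```bash
python3 -m pendant '[[0.1,0.1,0,0],[0.1,0.1,0,0],[0.1,0.1,0,0],[0.1,0.1,0,0],[0.1,0.1,0,0],[0.1,0.1,0,0],[0.1,0.1,0,0],[0.1,0.1,0,0],[0.1,0.1,0,0],[0.1,0.1,0,0],[0.1,0.1,0,0],[0.1,0.1,0,0]]' 0; python3 -c "
from bench import ctrl;o=ctrl.get_obs();print(o['eef_pos'],o['wrist_force'],o['torque'],o['q'][5])"
```

```text
time_s: 3.62
eef_pos: [0.4983, -0.0818, 0.1385]
eef_rot: [0.001, 0.183, 0.983, 0.001]
wrist_force: [-1.1, 4.7, 6.0]
opening: 0.507
grasp_force: 59.9
[ 0.49826493 -0.08184261  0.13847859] [-1.05716733  4.7417841   6.00119693] [0.7082828  0.10709198 0.00742026] -1.6021498043176585
```

```bash
python3 -m pendant '[[0,0.05,0.01,7],[0,0.05,0.02,14],[0,0.05,0.03,21],[0,0.05,0.05,28],[0,0.05,0.06,35],[0,0.05,0.07,42],[0,0.05,0.08,49],[0,0.05,0.09,56],[0,0.05,0.1,63],[0,0.05,0.12,70],[0,0.05,0.13,77],[0,0.05,0.14,84]]'; cat > st.py <<'E'
from h import *
o=ctrl.get_obs();w,x,y,z=o["eef_rot"]
print("yaw(tool y)",np.degrees(2*np.arctan2(y,x))-90,"q6",np.degrees(o["q"][5]),"F",o["wrist_force"].round(1),"T",o["torque"].round(3),o["eef_pos"].round(4))
E
python3 st.py
```

```text
time_s: 4.62
eef_pos: [0.4988, -0.0815, 0.1371]
eef_rot: [0.001, 0.796, 0.606, 0.001]
wrist_force: [1.4, 4.3, 5.4]
opening: 0.508
grasp_force: 60.0
yaw(tool y) -15.46571539568761 q6 -7.39561683195327 F [1.4 4.3 5.4] T [ 0.675 -0.053  0.069] [ 0.4988 -0.0815  0.1371]
```

```bash
python3 -m pendant '[[0,0,0.01,7],[0,0,0.02,14],[0,0,0.03,21],[0,0,0.05,28],[0,0,0.06,35],[0,0,0.07,42],[0,0,0.07,45],[0,0,0.07,45]]'; python3 st.py
```

```text
time_s: 5.28
eef_pos: [0.499, -0.0817, 0.1364]
eef_rot: [0.0, 0.966, 0.257, 0.002]
wrist_force: [3.8, 4.6, 5.0]
opening: 0.51
grasp_force: 60.3
yaw(tool y) -60.24234676807614 q6 37.372411507807364 F [3.8 4.6 5. ] T [ 0.662 -0.399 -0.083] [ 0.499  -0.0817  0.1364]
```

```bash
for i in 1; do python3 -m pendant '[[0,0,0,3],[0,0,0.01,6],[0,0,0.01,6]]' >/dev/null; python3 st.py; done
```

```text
yaw(tool y) -66.16129390015492 q6 43.29162424740129 F [3.2 4.7 5.9] T [ 0.767 -0.369 -0.076] [ 0.4991 -0.0818  0.1363]
```

```bash
python3 -m pendant '[[0,0,0,3],[0,0,0.01,6],[0,0,0.01,6]]' >/dev/null; python3 st.py
```

```text
yaw(tool y) -72.16537441895287 q6 49.29169484047143 F [3.1 4.1 5.4] T [ 0.67  -0.395 -0.104] [ 0.4991 -0.0818  0.1362]
```

```bash
python3 -m pendant '[[0,0,0,3],[0,0,0.01,6],[0,0,0.01,6]]' >/dev/null; python3 st.py
```

```text
yaw(tool y) -77.96923117457115 q6 55.150804599748945 F [3.  4.3 5.3] T [ 0.757 -0.426  1.519] [ 0.4991 -0.0819  0.1361]
```

```bash
python3 -m pendant '[[0,0,0,2],[0,0,0,2]]' >/dev/null; python3 st.py
```

```text
yaw(tool y) -80.03737762288023 q6 57.20212806813308 F [-0.1  2.8  6.8] T [ 0.48  -0.187  0.077] [ 0.4987 -0.082   0.1361]
```

```bash
python3 -m pendant '[[0,0,0,1],[0,0,0,1]]' >/dev/null; python3 st.py; python3 -c "
from h import *
a=imaging.camera('scene')[:,:,::-1]; cv2.imwrite('pics/stop.png',cv2.resize(a[170:290,215:335],(600,600),interpolation=2))"
```

```text
yaw(tool y) -80.98225079549026 q6 58.136986075068535 F [1.  2.6 7. ] T [ 0.493 -0.15   0.496] [ 0.4987 -0.082   0.1361]
```

View pics/stop.png

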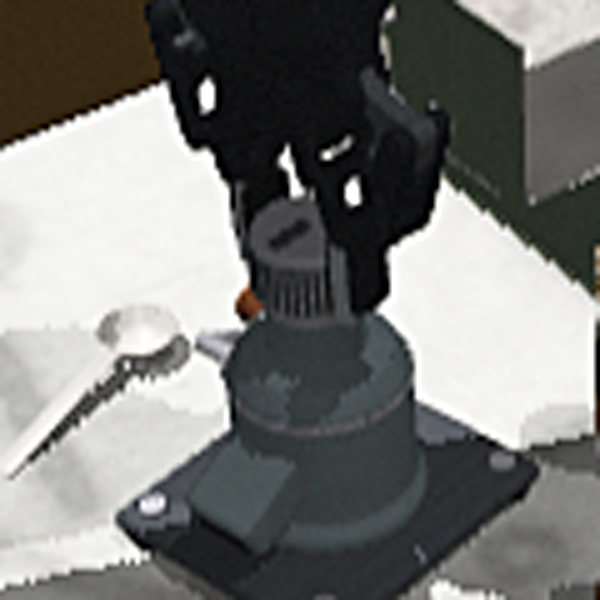

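The pointer rib now runs from about (305,225) to (270,245) in the crop, over the chute. I check the angle by rays, in the same pass as the torque reading (the torque is rising again, so it is at the stop).

```bash
python3 - <<'E'
from h import *
im=cv2.imread('pics/stop.png')[205:265,255:325]; g=cv2.cvtColor(im,6)
t,m=cv2.threshold(cv2.GaussianBlur(g,(5,5),0),45,255,1)
n,l,s,c=cv2.connectedComponentsWithStats(m)
k=l[25,35] or 1
for k in range(1,n):
    if s[k,4]>150:
        pts=np.argwhere(l==k)[:,::-1].astype(np.float32); vx,vy,x,y=cv2.fitLine(pts,1,0,.01,.01).ravel()
        p=lambda a:((x+a*vx+255)/5+215,(y+a*vy+205)/5+170)
        d=plane("scene",p(15),.147)-plane("scene",p(-15),.147)
        print(s[k],(x,y),(vx,vy),np.degrees(np.arctan2(d[1],d[0])))
E
```

```text
[ 14  15  40  29 515] (np.float32(34.018547), np.float32(29.28766)) (np.float32(0.8436748), np.float32(-0.5368546)) 10.738976706349625
```

The pointer is at −169°, and the chute is at −167°, so the cap has bottomed out. I back off 90° plus about 1.8° of grip wind-up.

```bash
python3 -m pendant '[[0,0,-0.01,-4],[0,0,-0.02,-11],[0,0,-0.03,-18],[0,0,-0.05,-25],[0,0,-0.06,-32],[0,0,-0.07,-39],[0,0,-0.08,-46],[0,0,-0.09,-53],[0,0,-0.1,-60],[0,0,-0.11,-67],[0,0,-0.12,-74],[0,0,-0.13,-80]]' >/dev/null; python3 st.py; python3 -m pendant '[[0,0,-0.01,-6],[0,0,-0.02,-11.8],[0,0,-0.02,-11.8],[0,0,-0.02,-11.8],[0,0,-0.02,-11.8]]'; python3 st.py; python3 -c "
from h import *
a=imaging.camera('scene')[:,:,::-1]; b=imaging.camera('top')[:,:,::-1]
cv2.imwrite('pics/fin.png',np.hstack([cv2.resize(a[190:250,250:310],(400,400),interpolation=2),cv2.resize(b[185:335,180:330],(400,400))]));cv2.imwrite('pics/finraw.png',a)"
```

```text
yaw(tool y) -0.6683010352562633 q6 -22.20447820700099 F [1.2 3.2 6.6] T [ 0.575 -0.107 -0.114] [ 0.4987 -0.082   0.1374]
time_s: 7.83
eef_pos: [0.4987, -0.082, 0.1376]
eef_rot: [0.001, 0.637, 0.771, 0.001]
wrist_force: [0.2, 3.2, 6.9]
opening: 0.513
grasp_force: 60.5
yaw(tool y) 10.811832241094237 q6 -33.67509499065239 F [0.2 3.2 6.9] T [ 0.53  -0.12   0.079] [ 0.4987 -0.082   0.1376]
```

View pics/fin.png

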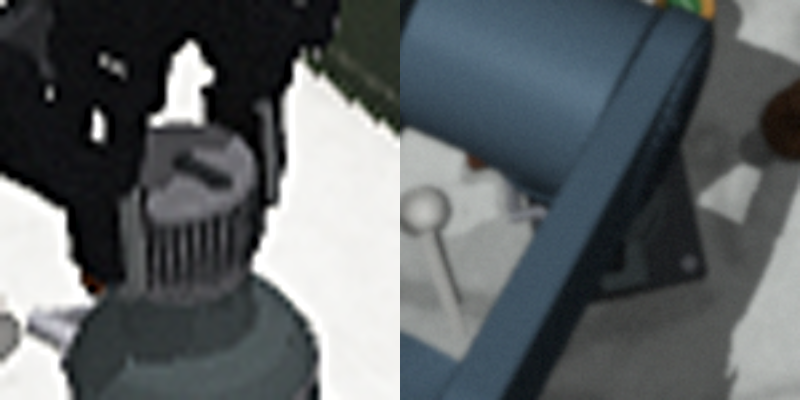

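The pointer now runs to the lower right in the left crop, from (180,155) to (230,185), toward the mill's −y side. I measure its angle.

```bash
python3 - <<'E'
from h import *
s=400/60
im=cv2.resize(cv2.imread('pics/finraw.png')[190:250,250:310],(400,400),interpolation=2)
g=cv2.GaussianBlur(cv2.cvtColor(im,6),(5,5),0)
r=g[145:195,165:240]
for th in(50,60,70):
    n,l,st,c=cv2.connectedComponentsWithStats((r<th).astype(np.uint8))
    for k in range(1,n):
        if st[k,4]>150:
            pts=np.argwhere(l==k)[:,::-1].astype(np.float32); vx,vy,x,y=cv2.fitLine(pts,1,0,.01,.01).ravel()
            p=lambda a:((x+a*vx+165)/s+250,(y+a*vy+145)/s+190)
            d=plane("scene",p(15),.147)-plane("scene",p(-15),.147)
            print(th,st[k],(vx,vy),np.degrees(np.arctan2(d[1],d[0])))
E
```

```text
50 [  7   8  58  34 774] (np.float32(0.898226), np.float32(0.4395338)) -75.89232565098479
60 [   6    5   60   39 1006] (np.float32(0.8944272), np.float32(0.4472136)) -76.45786148023554
70 [   0    1   67   44 1324] (np.float32(0.8944271), np.float32(0.4472137)) -76.45786158557547
```

The pointer is at −76.4°, against −76.9° expected. The cap is still gripped at 60 N, so I hand in.

```bash
python3 -c "
from bench import workorder; print(workorder.hand_in())"
```

```text
the job is handed in; nothing more can be done
None
```

The cap was screwed down to its stop, backed off a quarter turn (pointer measured within about 1° of the mill's −y side) and is still gripped at 60 N; the tamper, jar and spoon were not touched, and the job is handed in.

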